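# Flip the inspected batch's status flag to green

### The arm

A 7-joint arm with a two-finger parallel gripper is mounted at the origin on a cart in front of the work surface, level with it; the furniture and walls round the work are solid. World frame = base frame: x ahead of the robot, y to its left, z up, the work surface at z = 0. Lengths are in m, angles in rad, forces in N, time in s.
With the tool pointing down it reaches from about 0.425 to 0.925 m from the base axis. Payload 6.8 kg.
Tool frame: the origin (TCP) lies on the centre line of the jaws, within the pads' length; the fingertips stand 14 mm ahead of it and the grasp point (between the pads) lies 5 mm behind it (r.nose_length is the distance from the TCP to the fingertips, in m); z points along the fingers, y is the direction in which the jaws open and shut (so a half turn about z gives the same grasp; the last joint's range is limited). The gripper opens to 85 mm and grips with 20 to 120 N. Pads are 22 mm wide; open, the fingers measure 114 mm over their backs; the gripper's body (76 mm by 85 mm) begins 54 mm behind the grasp point. The pads swing forward as they close: fully open they stand 13 mm farther back than shut.
Start: joints at [1.181, 0.477, 0.022, 1.555, -0.011, 1.109, -0.083], TCP at [0.188, -0.648, 0.245] pointing down, gripper open.
Joint ranges: [-2.96, 2.96], [-0.34, 2.1], [-1.41, 1.46], [0.24, 2.44], [-1.37, 4.51], [0.17, 1.92], [-2.96, 2.96]. Speed limits (rad/s): [2.39, 2.39, 3.14, 3.14, 3.14, 3.14, 3.14].

### API

Orientations are given as a rotation vector (axis times angle).
In Python, from bench import r, imaging, look_for, outline_of gives the robot as it stands. The module is installed in compiled form; this text tells all that it offers.
- The arm moves only by the tool carry_out, never from a script. Its arguments are lists of equal length, an entry for each row: "offset": the shift along the tool's x, y, z as a fraction of full scale, a list of three; "turn": the turn, a rotation vector about the tool's x, y, z as a fraction of full scale, a list of three. A call has 1 to 8 rows; each row is the pose to reach, as a shift and turn from the pose commanded when the call began, along the tool's axes at that moment; what a row does not reach only later rows make up. Full scale, the value 1, is 0.5 m for a shift and 1.5 rad for a turn. A row lasts 1/10 s, in which the tool goes at most 50 mm and 8.59 degrees, less where a joint would pass 70% of its speed; a pose out of reach is approached as far as the arm can. A call with a number of a shift or a turn outside -1 to 1 is refused whole. A call with a gripper value outside its range is refused whole. "hand" is the closure, from 0 (fully open) to 1 (shut), set as the call begins (left out, the last holds). The fingers move at their own pace and stop on an object; "force" is the grip in N (left out, the last holds). Time passes only in rows, so rows that repeat a pose let the fingers close. It gives the time, the measured TCP pose, the force and the opening at its end, in the units of the state.
- r.get_obs(): the state, without advancing time (a new reading comes with each control period).
- imaging.grab_frame(name): name is "scene" or "top"; returns a dict with "pixels" (384x512x3 uint8, red, green, blue), "fx", "fy", "cx", "cy" (pixels), "R" (3x3) and "t" (3): a world point X has camera coordinates R X + t. Camera axes: x right, y down, z forward; pixel columns grow to the right and rows downward; lengths in m; the calibration is good to about 2 mm. A picture is of the moment at which its call begins. There is no depth.
- r.hand_in(): hands the job in, once; it reports no verdict.
Trained networks look in the newest picture that a camera, given by its name, has taken for a name from the list of things; names that differ only in an ending like _2 or _b are one class to them, and where a whole thing is asked for, a point or a joint stands for the part that bears it (a point fixed in the world has none). Each returns a list of dicts, best first, with "score" (0 to 1); they miss things now and then, are a little off and sometimes report something else, mostly with a low value. They report only what shows in the picture. A call takes as long as a camera call.
- look_for(query, camera): "xyz" ([x, y, z] in m, in the coordinates of the camera as it stood for that picture, good to about 4 mm: the middle of the surface that is visible of it).
- outline_of(query, camera): "region" (384x512 bool, what is visible of it).
The state is a dict: "clock": time; "joints": joint angles; "qvel": joint speeds; "tau": joint torques, N m; "tcp_pos": TCP position; "orientation": TCP orientation; "contact_force": force on the tool from outside, world axes, zero at the start; "moment": the same for the moment, N m; "grip_width": finger opening in m.
Only numpy, scipy, OpenCV 4.12 (cv2) and the standard library are available. Lean on these libraries where they do the work, as an engineer would, in place of code of your own. Each camera call takes 0.05 s, during which the arm holds its last target. There are 200 camera calls.

### The job

Two stands carry a two-sided status flag each. The glass inserts have passed inspection: on the stand whose tray holds the glass inserts, flip the flag right over its axle, from red up to lying fully flat with its green face up, by gently pushing it with the fingertips. Do not pick anything up, and leave the other stand's flag, the parts in the trays and everything else where they are.

Things in the scene. Friction and masses are not known exactly. Their poses are not given: they have to be found in the camera images.
- insert_stand: Fixed grey stand, tray holds two glass inserts. Origin: on the bench under the middle of the axle; x along the axle (roughly away from the robot), y the side the red-up paddle points to, z up. Base x -50 to +140, 84 wide, 12 high; uprights at x -44 and +44, 30 wide, 95 high; tray 66 x 80 at x +100, floor 16, rim 26 above the bench (mm)
- plug_stand: Fixed grey stand, tray holds two plugs. Origin: on the bench under the middle of the axle; x along the axle (roughly away from the robot), y the side the red-up paddle points to, z up. Base x -50 to +140, 84 wide, 12 high; uprights at x -44 and +44, 30 wide, 95 high; tray 66 x 80 at x +100, floor 16, rim 26 above the bench (mm). May be left or right
- insert_flag (a joint): Flag on the glass inserts' stand, to be flipped. Value (rad) turns about the stand's +x: 0 = paddle level along the stand's +y, red up; pi/2 = upright; pi = level along -y, green up. Rigid stops at 0 and pi. Friction hinge (0.05 N m): the 60 g paddle stays at any angle. Push the upper end of its finger bar to the stand's -y to raise it, then the paddle.
- plug_flag (a joint): Same kind of flag on the plugs' stand, to be left alone. Value (rad) turns about the stand's +x: 0 = paddle level along the stand's +y, red up; pi/2 = upright; pi = level along -y, green up. Rigid stops at 0 and pi. Friction hinge (0.05 N m): the 60 g paddle stays at any angle. 
- insert_pivot (a point): Middle of the 10 mm axle of the glass inserts' flag, 80 mm above the bench; axes as the stand's. The paddle turns about it between the uprights
- insert_flag_edge (a point): Middle of the free edge of the glass inserts' flag (a round bead of radius 4 mm), 80 mm from the axle. The paddle is a white plate 70 mm along the axle and 4 mm thick, one face red with a white bar, the other green with a white disc
- insert_bar_end (a point): End of that flag's black finger bar: centre of its 7 mm radius end ball, 40 mm from the axle. The bar (radius 5 mm, as long the other way) is fixed to the axle square to the paddle, 70 mm from its middle along the stand's -x, outside the upright; vertical, with this end up, at joint value 0
- plug_flag_edge (a point): Middle of the free edge of the plugs' flag, 80 mm from its axle; same build
- glass_insert_1: whitish glass insert, a bulb on a stem and round foot, 22 x 22 x 58 mm, loose, standing in the insert stand's tray and easily tipped; origin at the centre of its underside, z up
- glass_insert_2: whitish glass insert, a bulb on a stem and round foot, 22 x 22 x 58 mm, loose, standing in the insert stand's tray and easily tipped; origin at the centre of its underside, z up
- plug_1: grey silicone dome plug, 24 x 24 x 22 mm, loose, in the plug stand's tray; origin at the centre of its underside
- plug_2: grey silicone dome plug, 24 x 24 x 22 mm, loose, in the plug stand's tray; origin at the centre of its underside
- beaker: clear glass beaker, 74 x 74 x 87 mm, loose on the bench; origin at the centre of its underside
- timer: cream dial timer with a red dial, 48 x 64 x 50 mm, loose; origin at the centre of its underside
- syringe: green and white dosing syringe lying flat, 29 x 134 x 22 mm, loose; origin at the centre of its underside

How it is judged:
By the outcome, as a careful person would: the job done as asked, in the order asked, and still so for the second after the job is handed in, with the robot touching nothing.
It also fails if it takes over 48 s, if anything falls off the work surface, if the arm or the gripper's body presses on something with over 40 N, if the wrist force passes 120 N, or if a joint passes its speed limit or range.

## Working session

There is one attempt and no reset: what is moved stays moved. The work goes in short steps, Python scripts to look and compute and a tool call to move; the robot and the scene stay as the last step left them, time stands still between calls to the robot, and variables do not carry over. Pictures are saved under pics/ and viewed, about 8 in all and at most 12, crops included, and the job is handed in when it is done.

Besides the shell and the picture viewer there is one more tool, called after "Call:" as a command line: name --argument value ..., lists and objects as JSON in quotes. carry_out: Moves the arm, as the interface text tells. Shift numbers are shares of 0.5 m and turn numbers shares of 1.5 rad, none past 1 either way. Its arguments: {"type":"object","properties":{"offset":{"type":"array","items":{"type":"array","items":{"type":"number","minimum":-1,"maximum":1}}},"turn":{"type":"array","items":{"type":"array","items":{"type":"number","minimum":-1,"maximum":1}}},"hand":{"type":"number"},"force":{"type":"number"}},"required":["offset","turn"]}

```bash
mkdir -p pics; cat > h.py <<'E'
from bench import r, imaging, look_for, outline_of
import numpy as np, cv2
from scipy.spatial.transform import Rotation as Ro
def world(f,p): return np.array(f["R"]).T@(np.array(p)-np.array(f["t"]))
def proj(f,X):
    c=np.array(f["R"])@np.array(X)+np.array(f["t"]); return np.array([f["fx"]*c[0]/c[2]+f["cx"],f["fy"]*c[1]/c[2]+f["cy"]])
def ray(f,u,v,z):
    R=np.array(f["R"]);o=-R.T@np.array(f["t"]);d=R.T@np.array([(u-f["cx"])/f["fx"],(v-f["cy"])/f["fy"],1]);return o+d*(z-o[2])/d[2]
def save(f,n): cv2.imwrite(n,f["pixels"][:,:,::-1])
E
python3 - <<'E'
from h import *
ims=[]
for c in("scene","top"):
    f=imaging.grab_frame(c);ims.append(f["pixels"][:,:,::-1])
    print(c,"cam at",np.round(-np.array(f["R"]).T@f["t"],3))
    for q in("insert_stand","plug_stand","insert_flag_edge","insert_bar_end","plug_flag_edge","glass_insert_1","plug_1","beaker","timer","syringe"):
        print(q,[(np.round(world(f,d["xyz"]),3).tolist(),round(d["score"],2)) for d in look_for(q,c)[:3]])
for n,i in zip("st",ims): cv2.imwrite(f"pics/{n}0.png",cv2.resize(i,(800,600)))
print(r.get_obs())
E
```

```text
scene cam at [-0.155  0.609  0.776]
insert_stand [([0.509, -0.117, 0.049], 0.88)]
plug_stand [([0.526, 0.199, 0.026], 0.59)]
insert_flag_edge []
insert_bar_end [([0.509, -0.107, 0.083], 0.94), ([0.507, -0.118, 0.044], 0.42)]
plug_flag_edge [([0.516, 0.201, 0.093], 0.73), ([0.513, -0.112, 0.043], 0.41)]
glass_insert_1 [([0.597, -0.171, 0.069], 0.47)]
plug_1 [([0.61, -0.141, 0.062], 0.45)]
beaker [([0.599, -0.172, 0.065], 0.64)]
timer [([0.456, 0.346, 0.037], 0.55)]
syringe [([0.444, 0.026, 0.011], 0.54)]
top cam at [0.395 0.055 1.122]
insert_stand [([0.535, -0.127, 0.025], 0.67)]
plug_stand [([0.546, 0.187, 0.026], 0.59)]
insert_flag_edge [([0.518, -0.098, 0.087], 0.69)]
insert_bar_end [([0.517, -0.101, 0.089], 0.64)]
plug_flag_edge [([0.527, 0.213, 0.093], 0.7), ([0.521, -0.098, 0.087], 0.68)]
glass_insert_1 [([0.608, -0.142, 0.066], 0.58), ([0.517, -0.1, 0.085], 0.42)]
plug_1 [([0.634, 0.204, 0.032], 0.45), ([0.625, 0.163, 0.033], 0.37)]
beaker [([0.748, -0.003, 0.035], 0.88)]
timer [([0.472, 0.333, 0.032], 0.69), ([0.605, -0.176, 0.059], 0.3)]
syringe [([0.445, 0.011, 0.014], 0.61)]
{'clock': 1.1, 'joints': array([ 1.1809111 ,  0.47695462,  0.02242486,  1.55538284, -0.0114529 ,
        1.10927859, -0.0831065 ]), 'qvel': array([ 0.00070345, -0.00018173,  0.00062607,  0.0005603 ,  0.00084013,
        0.00170016, -0.00019859]), 'tau': array([ 9.29123271e-04, -5.96341395e+01,  1.60653457e+00, -2.81548870e+01,
        1.24275658e-02,  1.63841902e-03,  1.03031013e-05]), 'tcp_pos': array([ 0.18768822, -0.64841813,  0.24534612]), 'orientation': array([ 3.11035867e+00,  4.41104192e-01, -2.27230587e-05]), 'contact_force': array([-0.90167768,  0.06845145,  0.05890497]), 'moment': array([-0.00441976,  0.02761979, -0.03036123]), 'grip_width': 0.08547577874468157}
```

View pics/s0.png

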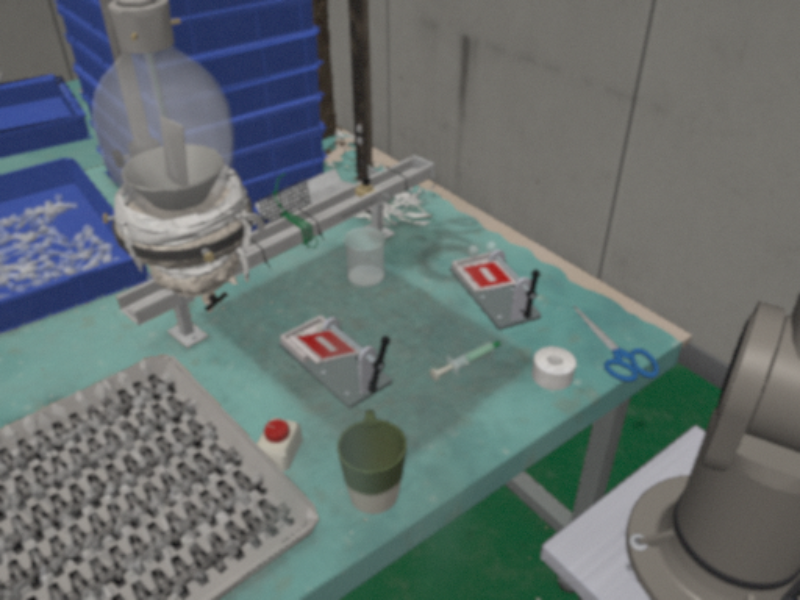

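View pics/t0.png

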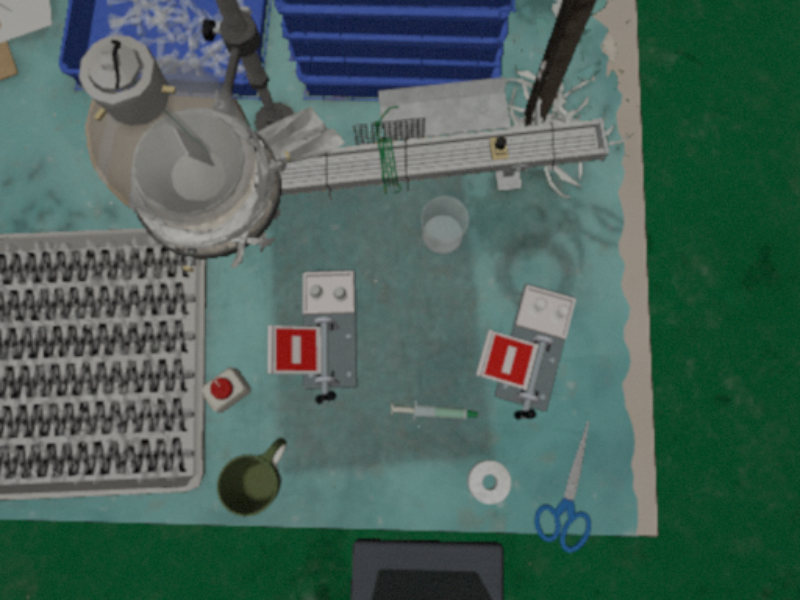

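Scene (pics/s0, t0, 800x600): the whitish bulbs are in the right-hand stand's tray (top view about 540,305). The dark plugs are in the left stand (about 325,292). The target is therefore the right stand, at y≈-0.12, with its red paddle pointing left (+y) and its bar ball at about (518,413). I'll fit the stand pose next.

```bash
cat >> h.py <<'E'
def stand(p,X):
    c,s=np.cos(p[2]),np.sin(p[2]); X=np.array(X,float); return np.array([p[0]+c*X[0]-s*X[1],p[1]+s*X[0]+c*X[1],X[2]])
E
python3 - <<'E'
from h import *
from scipy.optimize import least_squares
f=imaging.grab_frame("top"); g=imaging.grab_frame("scene")
k=1.5625
# stand-frame points and 800x600 pixels
T=[((.133,.040,.026),(523,286)),((.133,-.040,.026),(576,297)),((.067,-.040,.026),(566,338)),((.067,.040,.026),(515,327)),
((-.05,.042,.012),(497,400)),((-.05,-.042,.012),(545,410)),((.035,.082,.080),(492,331)),((-.035,.082,.080),(478,376))]
def res(p): return np.concatenate([proj(f,stand(p,X))-np.array(u)/k for X,u in T])
s=least_squares(res,[.52,-.13,-.2],loss="soft_l1"); p=s.x
print("pose",p.round(4)); print(res(p).reshape(-1,2).round(1).tolist())
np.save("p.npy",p)
out=[]
for fr,n in((f,"t"),(g,"s")):
    S=4;im=cv2.resize(fr["pixels"][:,:,::-1],None,fx=S,fy=S,interpolation=cv2.INTER_CUBIC)
    for X in [q[0] for q in T]+[(-.07,0,.12),(-.07,0,.04),(.05,0,.08),(-.05,0,.08)]:
        u=(proj(fr,stand(p,X))+.5)*S; cv2.circle(im,tuple(int(v) for v in u),3,(255,0,255),-1)
    c=((proj(fr,stand(p,(.04,0,.05))))*S).astype(int)
    out.append(im[c[1]-250:c[1]+250,c[0]-200:c[0]+200])
cv2.imwrite("pics/fit.png",np.hstack(out))
o=r.get_obs(); R=Ro.from_rotvec(o["orientation"]); print("tool x",R.as_matrix()[:,0].round(3))
for X in((-.076,.06,.25),(-.076,.03,.115)):
    w=stand(p,X); print(X,"shift units",(R.inv().apply(w-o["tcp_pos"])/.5).round(3))
a=np.arctan2(*R.as_matrix()[1::-1,0]); print("yaw",a,"turn units about tool z",-(p[2]-a)/1.5)
E
```

```text
pose [ 0.5094 -0.1349 -0.2368]
[[1.6, -0.6], [-0.7, 0.5], [-0.1, -0.2], [0.6, -1.5], [-0.6, -1.7], [2.4, 0.9], [-1.9, 0.6], [-0.1, 0.9]]
tool x [ 0.961  0.278 -0.   ]
(-0.076, 0.06, 0.25) shift units [ 0.831 -0.987 -0.009]
(-0.076, 0.03, 0.115) shift units [ 0.801 -0.935  0.261]
yaw 0.2817714688569453 turn units about tool z 0.34573243408000076
```

View pics/fit.png

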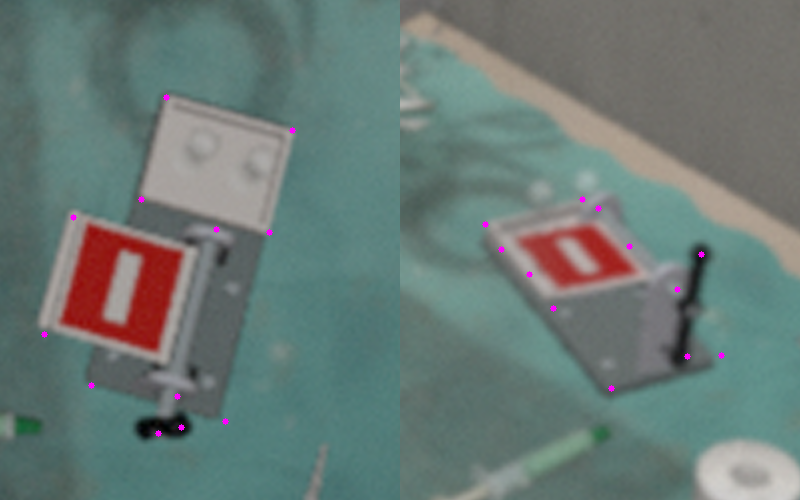

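Call:
carry_out --offset '[[0.42,-0.48,0],[0.42,-0.48,0],[0.42,-0.48,0],[0.42,-0.48,0],[0.42,-0.48,0],[0.42,-0.48,0],[0.42,-0.48,0],[0.42,-0.48,0]]' --turn '[[0,0,0.05],[0,0,0.1],[0,0,0.15],[0,0,0.2],[0,0,0.25],[0,0,0.3],[0,0,0.346],[0,0,0.346]]' --hand 1 --force 20

```text
clock: 2.0
tcp_pos: [0.3246, -0.3565, 0.2457]
orientation: [-3.12, 0.364, -0.001]
contact_force: [-0.2, -0.3, 0.3]
grip_width: -0.0004
```

```bash
cat >> h.py <<'E'
p=np.load("p.npy")
def st():
    o=r.get_obs();R=Ro.from_rotvec(o["orientation"]);M=R.as_matrix()
    c,s=np.cos(p[2]),np.sin(p[2]);d=o["tcp_pos"]-[p[0],p[1],0]
    S=np.array([[c,s,0],[-s,c,0],[0,0,1]])
    print("t",round(o["clock"],2),"stand xyz mm",(S@d*1000).round(1),"yaw err",round(np.arctan2(M[1,0],M[0,0])-p[2],3),"down",M[2,2].round(4),"F stand",(S@o["contact_force"]).round(2),"w",round(o["grip_width"],3))
    return o,R
def to(X):
    o,R=st(); print(X,(R.inv().apply(stand(p,X)-o["tcp_pos"])/.5).round(3))
E
python3 -c "
from h import *
to((-.076,.06,.245))"
```

```text
t 2.0 stand xyz mm [-127.7 -258.8  245.7] yaw err 0.004 down -1.0 F stand [-0.1  -0.29  0.26] w -0.0
(-0.076, 0.06, 0.245) [ 0.106 -0.637  0.002]
```

Call:
carry_out --offset '[[0.1,-0.64,0],[0.1,-0.64,0],[0.1,-0.64,0],[0.1,-0.64,0],[0.1,-0.64,0],[0.1,-0.64,0],[0.1,-0.64,0],[0.1,-0.64,0]]' --turn '[[0,0,0],[0,0,0],[0,0,0],[0,0,0],[0,0,0],[0,0,0],[0,0,0],[0,0,0]]'

```text
clock: 2.8
tcp_pos: [0.4482, -0.0576, 0.2457]
orientation: [-3.119, 0.362, -0.002]
contact_force: [0.3, -0.7, 0.4]
grip_width: 0.0001
```

```bash
python3 -c "
from h import *
to((-.077,.045,.116))
ims=[]
for c in('top','scene'):
    f=imaging.grab_frame(c);S=3;im=cv2.resize(f['pixels'][:,:,::-1],None,fx=S,fy=S)
    u=(proj(f,stand(p,(0,0,.1)))*S).astype(int);ims.append(im[u[1]-220:u[1]+220,u[0]-200:u[0]+200])
cv2.imwrite('pics/a.png',np.hstack(ims))"
```

```text
t 2.8 stand xyz mm [-77.6  60.8 245.7] yaw err 0.006 down -1.0 F stand [ 0.43 -0.6   0.37] w 0.0
(-0.077, 0.045, 0.116) [0.001 0.032 0.259]
```

View pics/a.png

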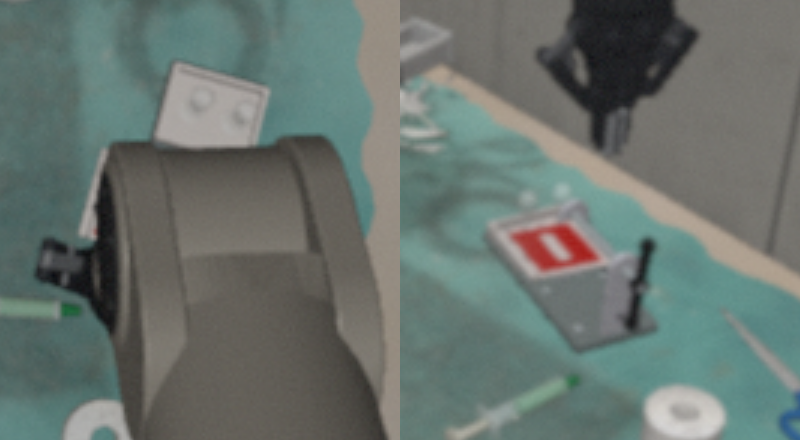

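The view (pics/a) shows the shut tool above and to the +y side of the bar. The paddle is still red up and the bar ball is at about (648,243). I'll descend on the bar's +y side.

Call:
carry_out --offset '[[0,0.03,0.05],[0,0.03,0.1],[0,0.03,0.15],[0,0.03,0.2],[0,0.03,0.23],[0,0.03,0.253],[0,0.03,0.253]]' --turn '[[0,0,0],[0,0,0],[0,0,0],[0,0,0],[0,0,0],[0,0,0],[0,0,0]]'

```text
clock: 3.6
tcp_pos: [0.4418, -0.0763, 0.1176]
orientation: [3.119, -0.375, -0.004]
contact_force: [0.3, -0.0, -1.0]
grip_width: -0.0003
```

Call:
carry_out --offset '[[0,0.01,0],[0,0.02,0],[0,0.03,0],[0,0.04,0],[0,0.05,0],[0,0.055,0],[0,0.06,0],[0,0.06,0]]' --turn '[[0,0,0],[0,0,0],[0,0,0],[0,0,0],[0,0,0],[0,0,0],[0,0,0],[0,0,0]]'

```text
clock: 4.4
tcp_pos: [0.4358, -0.1041, 0.1188]
orientation: [3.119, -0.372, -0.0]
contact_force: [-0.8, 1.1, 0.3]
grip_width: -0.0003
```

```bash
python3 -c "
from h import *
st()
f=imaging.grab_frame('scene');S=4;im=cv2.resize(f['pixels'][:,:,::-1],None,fx=S,fy=S)
u=(proj(f,stand(p,(0,0,.1)))*S).astype(int);cv2.imwrite('pics/b.png',im[u[1]-250:u[1]+250,u[0]-250:u[0]+250])"
```

```text
t 4.4 stand xyz mm [-78.7  12.7 118.8] yaw err -0.001 down -1.0 F stand [-1.07  0.84  0.25] w -0.0
```

View pics/b.png

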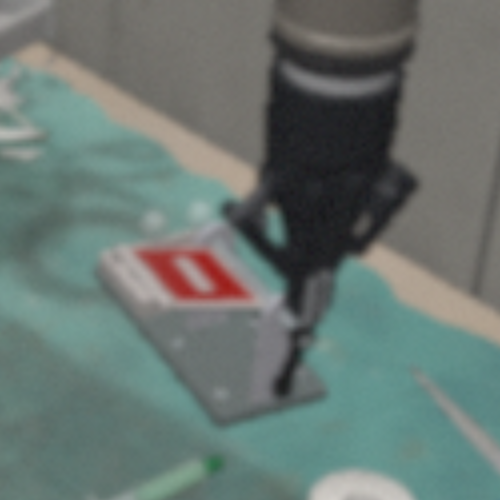

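The finger is at the bar, and the paddle is starting to lift. I'll continue along the arc.

Call:
carry_out --offset '[[0.006,0.008,0],[0.006,0.016,0],[0.006,0.024,0],[0.006,0.032,0],[0.006,0.04,0],[0.006,0.046,0.007],[0.006,0.052,0.014],[0.006,0.052,0.014]]' --turn '[[0,0,0],[0,0,0],[0,0,0],[0,0,0],[0,0,0],[0,0,0],[0,0,0],[0,0,0]]'

```text
clock: 5.25
tcp_pos: [0.4326, -0.1309, 0.1115]
orientation: [3.119, -0.373, 0.0]
contact_force: [0.2, 0.1, 0.2]
grip_width: 0.0
```

```bash
python3 -c "
from h import *
st()
f=imaging.grab_frame('scene');S=4;im=cv2.resize(f['pixels'][:,:,::-1],None,fx=S,fy=S)
for a in (40,50,60,70):
    a=np.radians(a)
    q=[(proj(f,stand(p,(x,.082*np.cos(a),.08+.082*np.sin(a))))*S).astype(int).tolist() for x in(-.035,.035)]
    cv2.line(im,q[0],q[1],(255,0,255),1)
u=(proj(f,stand(p,(0,0,.1)))*S).astype(int);cv2.imwrite('pics/c.png',im[u[1]-250:u[1]+250,u[0]-250:u[0]+250])"
```

```text
t 5.25 stand xyz mm [-75.6 -14.1 111.5] yaw err -0.002 down -1.0 F stand [0.14 0.18 0.23] w 0.0
```

View pics/c.png

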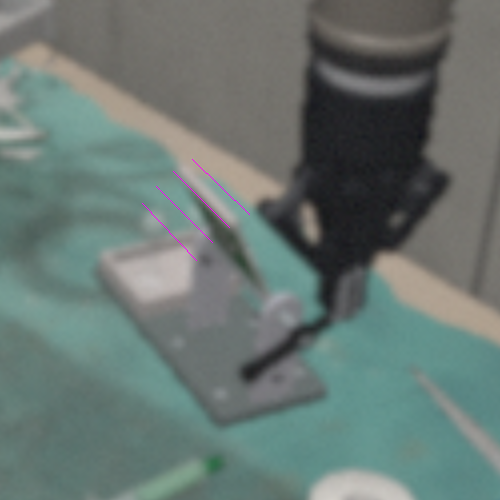

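The paddle stands at about 62° (its edge lies between the 60° and 70° overlay lines). I'll lift clear, then go round to the paddle's +y side.

Call:
carry_out --offset '[[-0.01,0,-0.08],[-0.01,0,-0.17],[-0.01,0,-0.28],[-0.01,-0.05,-0.28],[-0.01,-0.14,-0.28],[0.0,-0.2,-0.28],[0.08,-0.2,-0.28],[0.15,-0.2,-0.28]]' --turn '[[0,0,0],[0,0,0],[0,0,0],[0,0,0],[0,0,0],[0,0,0],[0,0,0],[0,0,0]]'

```text
clock: 6.1
tcp_pos: [0.5303, -0.0492, 0.252]
orientation: [3.12, -0.367, 0.001]
contact_force: [0.4, 0.1, 0.5]
grip_width: -0.0001
```

```bash
python3 -c "
from h import *
to((0,.085,.139))"
```

```text
t 6.1 stand xyz mm [2.00e-01 8.82e+01 2.52e+02] yaw err 0.003 down -1.0 F stand [0.4  0.17 0.48] w -0.0
(0, 0.085, 0.139) [-0.001  0.006  0.226]
```

Call:
carry_out --offset '[[0,0,0.06],[0,0,0.12],[0,0,0.18],[0,0,0.226],[0,0,0.226],[0,0.03,0.226],[0,0.05,0.226],[0,0.06,0.226]]' --turn '[[0,0,0],[0,0,0],[0,0,0],[0,0,0],[0,0,0],[0,0,0],[0,0,0],[0,0,0]]'

```text
clock: 6.9
tcp_pos: [0.5225, -0.0818, 0.1402]
orientation: [3.118, -0.376, 0.004]
contact_force: [0.1, 1.1, 0.9]
grip_width: -0.0001
```

Call:
carry_out --offset '[[0,0.015,0],[0,0.03,0],[0,0.045,0],[0,0.06,0],[0,0.075,0],[0,0.085,0],[0,0.095,0],[0,0.105,0]]' --turn '[[0,0,0],[0,0,0],[0,0,0],[0,0,0],[0,0,0],[0,0,0],[0,0,0],[0,0,0]]'

```text
clock: 7.7
tcp_pos: [0.5095, -0.1307, 0.1386]
orientation: [-3.119, 0.371, 0.001]
contact_force: [-0.7, 0.2, -1.2]
grip_width: -0.0001
```

```bash
python3 -c "
from h import *
st()
f=imaging.grab_frame('scene');S=4;im=cv2.resize(f['pixels'][:,:,::-1],None,fx=S,fy=S)
u=(proj(f,stand(p,(0,0,.1)))*S).astype(int);cv2.imwrite('pics/d.png',im[u[1]-250:u[1]+250,u[0]-250:u[0]+250])"
```

```text
t 7.7 stand xyz mm [ -0.9   4.1 138.6] yaw err -0.0 down -1.0 F stand [-0.77  0.07 -1.25] w -0.0
```

View pics/d.png

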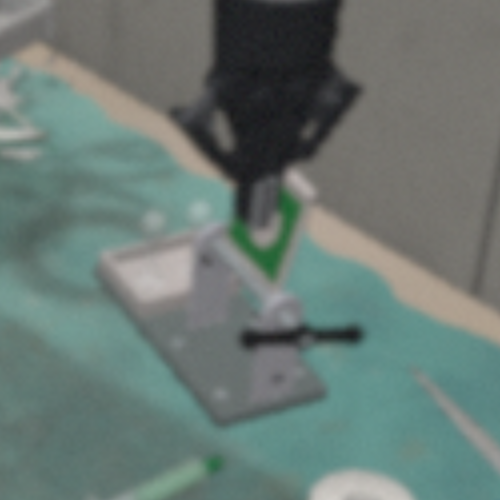

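The paddle is past upright, with its green face toward the finger. I'll follow it down on the arc.

Call:
carry_out --offset '[[0,0.014,0],[0,0.027,0],[0,0.043,0.001],[0,0.058,0.005],[0,0.07,0.014],[0,0.081,0.026],[0,0.088,0.04],[0,0.094,0.054]]' --turn '[[0,0,0],[0,0,0],[0,0,0],[0,0,0],[0,0,0],[0,0,0],[0,0,0],[0,0,0]]'

```text
clock: 8.55
tcp_pos: [0.4985, -0.1769, 0.1111]
orientation: [3.119, -0.372, -0.0]
contact_force: [-0.2, 0.4, 1.4]
grip_width: 0.0001
```

Call:
carry_out --offset '[[0,0.003,0.01],[0,0.005,0.018],[0,0.006,0.024],[0,0.006,0.028],[0,0.006,0.03],[0,0.006,0.031]]' --turn '[[0,0,0],[0,0,0],[0,0,0],[0,0,0],[0,0,0],[0,0,0]]'

```text
clock: 9.15
tcp_pos: [0.498, -0.1789, 0.0963]
orientation: [-3.12, 0.371, 0.0]
contact_force: [0.2, 0.4, 0.8]
grip_width: -0.0001
```

```bash
python3 -c "
from h import *
st()"
```

```text
t 9.15 stand xyz mm [ -0.8 -45.5  96.3] yaw err -0.0 down -1.0 F stand [0.11 0.46 0.78] w -0.0
```

Call:
carry_out --offset '[[0,0,0.001],[0,0,0.002],[0,0,0.003],[0,0,0.003]]' --turn '[[0,0,0],[0,0,0],[0,0,0],[0,0,0]]'

```text
clock: 9.55
tcp_pos: [0.498, -0.1789, 0.0959]
orientation: [3.119, -0.372, 0.0]
contact_force: [-4.0, 1.1, 12.1]
grip_width: 0.0
```

The force rose to 12 N without further travel, so the paddle is at its stop. I'll lift straight off and move back.

Call:
carry_out --offset '[[0,0,-0.03],[0,0,-0.1],[0,0,-0.2],[0,0,-0.3],[0,0.08,-0.3],[0,0.18,-0.3],[0,0.28,-0.3],[0,0.38,-0.3]]' --turn '[[0,0,0],[0,0,0],[0,0,0],[0,0,0],[0,0,0],[0,0,0],[0,0,0],[0,0,0]]'

```text
clock: 10.35
tcp_pos: [0.4529, -0.3653, 0.2453]
orientation: [3.119, -0.37, 0.002]
contact_force: [1.0, 0.9, 0.8]
grip_width: -0.0002
```

```bash
python3 -c "
from h import *
st()
ims=[]
for c in('top','scene'):
    f=imaging.grab_frame(c);S=3;im=cv2.resize(f['pixels'][:,:,::-1],None,fx=S,fy=S)
    for x in(-.035,.035):
        u=(proj(f,stand(p,(x,-.082,.08)))*S).astype(int).tolist();cv2.circle(im,u,2,(255,0,255),-1)
    print(c,[(world(f,d['xyz']).round(3),round(d['score'],2)) for d in look_for('insert_flag_edge',c)[:2]],stand(p,(0,-.08,.08)).round(3))
    im=cv2.resize(f['pixels'][:,:,::-1],(1536,1152)) if 0 else im
    u=(proj(f,stand(p,(.05,.05,.05)))*S).astype(int);ims.append(im[max(0,u[1]-300):u[1]+300,max(0,u[0]-250):u[0]+150])
h=min(i.shape[0] for i in ims)
cv2.imwrite('pics/e.png',np.hstack([i[:h] for i in ims]))"
```

```text
t 10.35 stand xyz mm [  -0.8 -237.2  245.3] yaw err 0.0 down -1.0 F stand [0.79 1.09 0.82] w -0.0
top [(array([ 0.498, -0.165,  0.085]), 0.59)] [ 0.491 -0.213  0.08 ]
scene [(array([ 0.489, -0.159,  0.081]), 0.62)] [ 0.491 -0.213  0.08 ]
```

View pics/e.png

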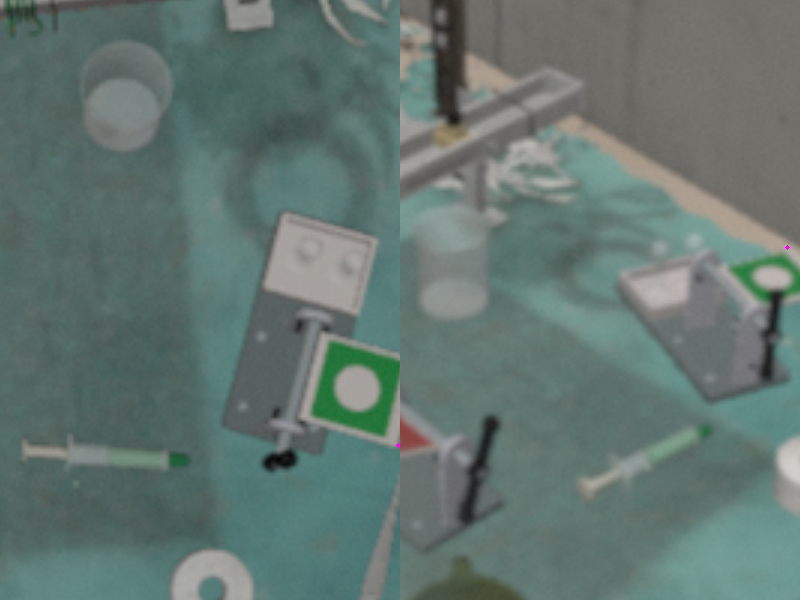

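The last view shows green up, the inserts standing, and the syringe, beaker and plug flag unmoved. The bar's tilt looks slightly different from before, so I'll measure how flat the paddle is.

```bash
python3 -c "
from h import *
f=imaging.grab_frame('scene');S=8;a=f['pixels'][:,:,::-1]
im=cv2.resize(a,None,fx=S,fy=S,interpolation=cv2.INTER_CUBIC)
P=lambda X:((proj(f,stand(p,X))+.5)*S).astype(int).tolist()
for d,c in((180,(255,0,255)),(172,(0,255,255))):
    t=np.radians(d);cs,sn=np.cos(t),np.sin(t)
    cv2.line(im,P((-.035,.084*cs,.08+.084*sn)),P((.035,.084*cs,.08+.084*sn)),c,1)
    cv2.line(im,P((-.07,-.04*sn,.08+.04*cs)),P((-.07,.04*sn,.08-.04*cs)),c,1)
u=P((-.02,-.04,.08));cv2.imwrite('pics/g.png',im[u[1]-280:u[1]+280,u[0]-380:u[0]+380])"
```

```text
(no output)
```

View pics/g.png

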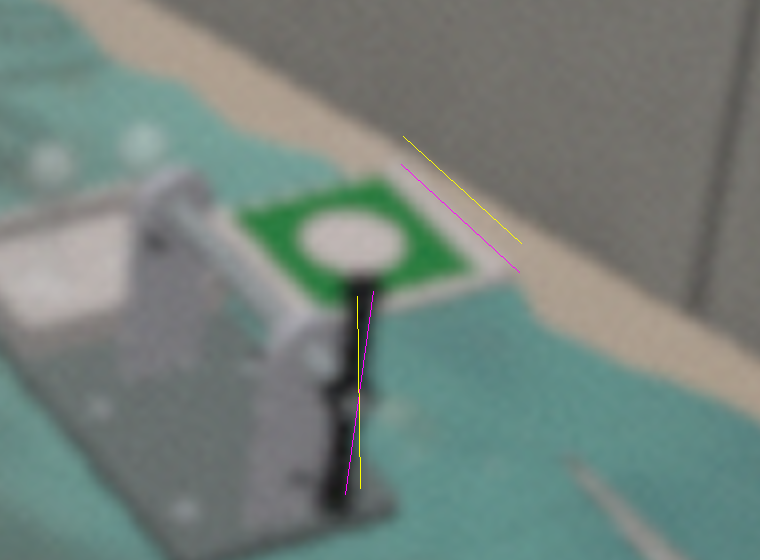

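The bar runs parallel to the 180° line (slope 0.129 against 0.134) and the edge lies on it, so the paddle is flat. I'll hand in.

```bash
python3 -c "
from h import *
print(r.hand_in())"
```

```text
the job is handed in; nothing more can be done
None
```

I flipped the flag on the glass inserts' stand (the right-hand one) from red up to flat with green up, and handed the job in at about 10.5 s. I pushed the finger bar until the paddle stood at about 62°. I then pushed the paddle over with the shut fingertips and pressed it onto its stop.

- **Flatness:** the fingertip force rose to about 12 N with no further travel. In the last picture, the bar and the paddle's edge match the projected 180° position.
- **Everything else:** the last views show both glass inserts standing, and the syringe and beaker where they were. The other flag is still red up as far as the view shows it. I did not re-check the plugs or the timer after the flip; the arm stayed well away from them.
- **Disagreement:** the network's "flag edge" point fell about 50 mm inside the true edge. It seems to mark the middle of the paddle, so I relied on the overlay instead. By eye, an early reading of the bar's tilt seemed about 5° different from before, but the close-up overlay did not bear that out.

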